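# Press the spare cotter lever down and slide it home under the drag spring

### The job

Stow the black cotter lever in its sprung rack: with a fingertip, press it down hard on its springy bed and, keeping it pressed, push it under the yellow bridge and the brass drag-spring flap until its nose is fully home against the red end stop, then let go and leave it held there. Never lift or tip the lever, and leave the flyball arm, the collar and the oiler cup alone.

Things in the scene. Friction and masses are not known exactly. Their poses are not given: they have to be found in the camera images.
- rack: Green fixed rack 250 x 80 mm on the work surface; origin at the centre of its underside, +x is the way the lever slides in, y across. A yellow bridge bar spans x=+50 to +64 mm; underside 34 mm, top 50 mm up. It stands between green cheeks (inner faces y=+/-30 mm, top 50 mm) from x=+48 to +125 mm. Red end stop: face at x=+115 mm, top 42 mm up; steel slot floor before it, 14.5 mm up.
- slot_mouth (a point): Middle of the lower near edge of the yellow bridge, where the lever's nose must go under: rack x=+50 mm, y=0, 34 mm above the work surface.
- stop_face (a point): Point on the near face of the red end stop that the lever's nose must meet: rack x=+115 mm, y=0, 22 mm up.
- cotter: Loose black steel lever, about 0.5 kg: flat bar 140 (x) x 44 (y) x 12 mm (z), origin at the centre of its underside; +x is its nose, pointing along rack +x, 8 to 25 mm short of the bridge at first. At rest its top is 42 mm up, too high to pass: it must go down at least 8 mm. Home is origin at rack x=+45 mm; let go, the bed then holds it up against the bridge.
- tail_pad (a point): Middle of the lever's flat tail pad, on its top face (lever x=-46 mm, 12 mm above its underside): the pad runs from x=-70 to -22 mm, where the upright rear face of a thumb catch (40 mm wide, 10 mm high, sloping down forwards to about x=+3 mm) stands. A fingertip presses the pad down and pushes forward against the catch.
- bed (a joint): How far the sprung bed under the lever is pressed down, m: 0 at rest, 0.014 at its stop, with the lever moving down alike; takes about 6 N to start and 13 N at the stop. The bed's steel side rails (inner faces 1 mm from the lever's sides, outer faces y=+/-27 mm, from the tail up to rack x=+47 mm) move with it and stay 5 mm lower than the lever's top.
- flap (a joint): Angle of the brass drag-spring flap, 38 mm wide and 36 mm long, hinged on the far face of the bridge and slanting down and away towards the stop, rad: 0 at rest (tip about 19 mm above the work surface), grows as the lever's nose lifts it (about 0.3 to 0.4 with the lever under it). A spring presses it down with a few newtons.
- flyball: Loose coppery bronze flyball arm lying beside the rack: 48 mm ball at its +x end, rod and 36 mm high block, 126 to 150 mm long along its x; origin midway, on the work surface. To be left alone.
- collar: Loose dark cast-iron collar (ring), 68 mm outside, 38 mm bore, 30 mm high; origin at the centre of its underside. To be left alone.
- oiler: Loose brass oiler cup, 48 mm across, 58 mm high; origin at the centre of its underside. To be left alone.
Mind the look-alikes: they are no part of the job. Of the things like the cotter, leave any that is pink; of the rest the smaller one is meant.

How it is judged:
On the way:
1. the lever is pressed down by the fingers before its nose goes under the bridge (value of joint bed above 0.006 m and contact force between the fingers and cotter above 2 N and x of cotter in the frame of rack below -0.012 m), for 0.05 s.
At the end, for the whole second after the job is handed in: The lever rests with its nose within 5 mm of the end stop, under the bridge and the raised flap (flap above 0.15 rad), flat (within 0.15 rad), the bed still held down by more than 4 mm, at rest (x of cotter in the frame of rack between 0.04 and 0.048 m and z of cotter in the frame of rack below 0.026 m and angle between the x axis of cotter and the x axis of rack, either way round below 0.17 rad and angle between cotter's own z axis and vertical below 0.15 rad and value of joint flap above 0.15 rad and value of joint bed above 0.004 m and linear speed of cotter below 0.01 m/s); the robot touches nothing.
It fails at once if the cotter lever is lifted off its bed (height (world z) of cotter above 0.04 m).
It fails at once if the cotter lever is tipped up (angle between cotter's own z axis and vertical above 0.3 rad).
It fails at once if the flyball is disturbed (moved over 15 mm) (distance of flyball from where it was at the start of the episode above 0.015 m).
It fails at once if the collar is disturbed (moved over 15 mm) (distance of collar from where it was at the start of the episode above 0.015 m).
It fails at once if the oiler is disturbed (moved over 15 mm) (distance of oiler from where it was at the start of the episode above 0.015 m).
It also fails if it takes over 35 s, if anything falls off the work surface, if the arm or the gripper's body presses on something with over 40 N, if the wrist force passes 120 N, or if a joint passes its speed limit or range.

### The arm

A 7-joint arm with a two-finger parallel gripper is mounted at the origin on the work surface. World frame = base frame: x ahead of the robot, y to its left, z up, the work surface at z = 0. Lengths are in m, angles in rad, forces in N, time in s.
With the tool pointing down it reaches from about 0.4 to 0.85 m from the base axis. Payload 4.5 kg.
Tool frame: the origin (TCP) lies at the very end of the fingers, on their centre line; the grasp point (between the pads) lies 19 mm behind it; z points along the fingers, y is the direction in which the jaws open and shut (so a half turn about z gives the same grasp; the last joint's range is limited). The gripper opens to 88 mm and grips with 3 to 60 N. Pads are 18 mm wide; open, the fingers measure 123 mm over their backs; the gripper's body (75 mm by 187 mm) begins 45 mm behind the grasp point.
Start: joints at [1.151, 0.689, -0.195, 1.565, 0.157, 0.902, -0.215], TCP at [0.274, -0.562, 0.239] pointing down, gripper open.
Joint ranges: [-3.01, 3.01], [-0.46, 2.08], [-1.47, 1.51], [0.13, 2.56], [-1, 4.14], [0.04, 2.09], [-2.66, 2.66]. Speed limits (rad/s): [2.57, 2.57, 3.14, 3.14, 3.14, 3.14, 3.14].

### API

Orientations are given as a unit quaternion [w, x, y, z].
In Python, from rig import monitor, eyes, env gives the robot as it stands.
- The arm moves only by the shell command python3 -m creep 'ROWS'. ROWS is JSON, a list of rows, each a list of 3 entries, a list of its own where there are three numbers: the opening in per cent of the stroke, from 0 (shut) to 100 (fully open), then the shift along the tool's x, y, z in m, then the turn, a rotation vector about the tool's x, y, z in degrees. In form: [[fingers, [x, y, z], [wx, wy, wz]], ...]. A call has 1 to 8 rows; each row is the pose to reach, as a shift and turn from the pose commanded when the call began, along the tool's axes at that moment; what a row does not reach only later rows make up. A row lasts 1/10 s, in which the tool goes at most 50 mm and 8.59 degrees, less where a joint would pass 70% of its speed; a pose out of reach is approached as far as the arm can. A call with a gripper value outside its range is refused whole. The fingers move at their own pace and stop on an object; the grip force is fixed at half the most. Time passes only in rows, so rows that repeat a pose let the fingers close. It gives the time, the measured TCP pose, the force and the opening at its end, in the units of the state.
- monitor.observe(): the state, without advancing time (a new reading comes with each control period).
- eyes.read_camera(name): name is "scene" or "top"; returns a dict with "frame" (384x512x3 uint8, red, green, blue), "fx", "fy", "cx", "cy" (pixels), "extrinsics" (4x4, takes a point from camera to world coordinates). Camera axes: x right, y up, looking along -z (the intrinsics and any distortion apply to the point x, -y, -z); pixel columns grow to the right and rows downward; lengths in m; the calibration is good to about 2 mm. A picture is of the moment at which its call begins. There is no depth.
- env.hand_in(): hands the job in, once; it reports no verdict.
The state is a dict: "time": time; "joints": joint angles; "qvel": joint speeds; "effort": joint torques, N m; "ee_pos": TCP position; "orientation": TCP orientation; "force": force on the tool from outside, world axes, zero at the start; "wrist_torque": the same for the moment, N m; "width": finger opening in m.
Only numpy, scipy, OpenCV 4.12 (cv2) and the standard library are available. Lean on these libraries where they do the work, as an engineer would, in place of code of your own. Each camera call takes 0.05 s, during which the arm holds its last target.

## Working session

There is one attempt and no reset: what is moved stays moved. The work goes in short steps, Python scripts to look and compute and a shell command to move; the robot and the scene stay as the last step left them, time stands still between calls to the robot, and variables do not carry over. Pictures are saved under pics/ and viewed, and the job is handed in when it is done.

```bash
ls; mkdir -p pics; python3 - <<'E'
from rig import monitor, eyes, env
import cv2, numpy as np
for n in ("scene","top"):
    c=eyes.read_camera(n)
    cv2.imwrite(f"pics/{n}0.png",cv2.resize(c["frame"][:,:,::-1],(800,600),interpolation=cv2.INTER_CUBIC))
    np.savez(f"{n}0.npz",**c)
    print(n,{k:(np.round(v,4).tolist() if k!="frame" else 0) for k,v in c.items()})
s=monitor.observe();print(s)
E
```

```text
pics
scene {'frame': 0, 'fx': 346.6493, 'fy': 346.6493, 'cx': 254.717, 'cy': 193.084, 'extrinsics': [[-0.6769, -0.5069, 0.5337, 0.8753], [0.7361, -0.467, 0.49, 0.3166], [0.0009, 0.7245, 0.6893, 0.5214], [0.0, 0.0, 0.0, 1.0]]}
top {'frame': 0, 'fx': 363.7618, 'fy': 363.7618, 'cx': 253.2263, 'cy': 192.0778, 'extrinsics': [[-0.0109, 0.9937, -0.1118, 0.419], [-0.9999, -0.0123, -0.0116, -0.0169], [-0.0129, 0.1116, 0.9937, 0.8962], [0.0, 0.0, 0.0, 1.0]]}
{'time': 0.1, 'joints': array([ 1.15078813,  0.68989811, -0.19450484,  1.56621625,  0.15728935,
        0.9025045 , -0.21508667]), 'qvel': array([ 0.00115477, -0.00172626,  0.0002878 , -0.00134647, -0.00063961,
       -0.00103553,  0.00027134]), 'effort': array([-2.63769063e-03, -5.28493953e+01, -1.27140820e+00, -1.53835863e+01,
       -5.26253390e-02,  1.92786349e-03,  4.03309070e-05]), 'ee_pos': array([ 0.27370546, -0.56125954,  0.23799743]), 'orientation': array([-7.82117023e-04,  9.74359509e-01,  2.24995282e-01, -2.42624939e-04]), 'force': array([0.48646178, 0.05363419, 0.44627767]), 'wrist_torque': array([ 0.00538482,  0.06209468, -0.02071492]), 'width': 0.08782215697258332}
```

View pics/scene0.png

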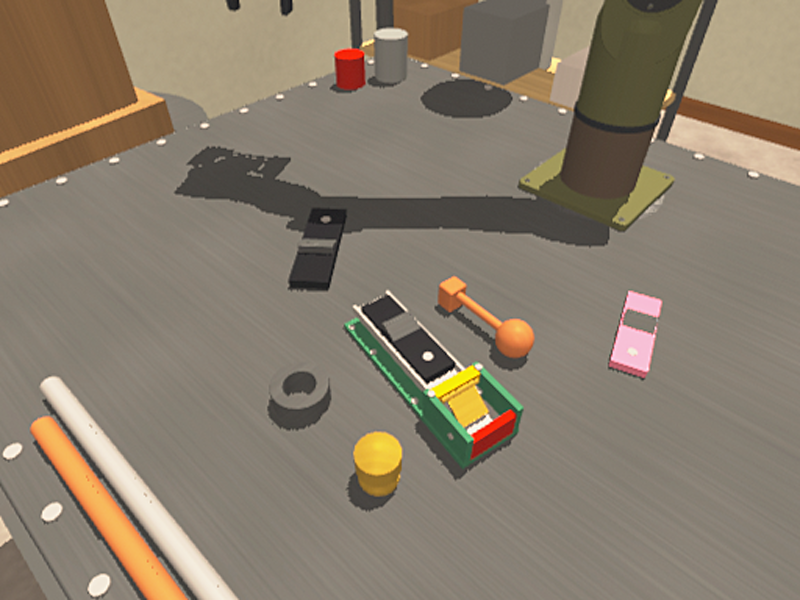

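View pics/top0.png

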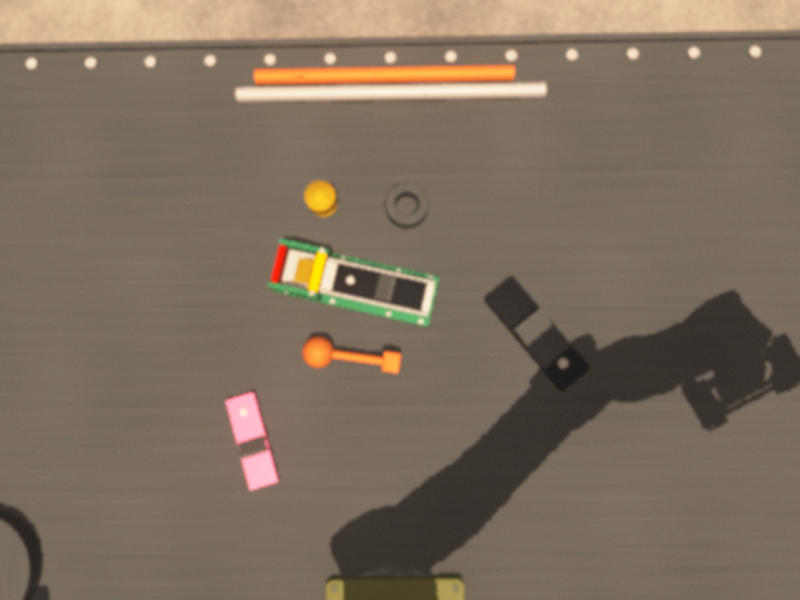

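Candidates for the cotter are the black lever in the green rack (scene 405,335; top 378,287), a larger loose black lever (scene 318,248; top 535,333) and a pink lever (scene 635,335; top 250,440). I choose the smaller black one, in the rack, and check it close up.

```bash
python3 - <<'E'
import cv2, numpy as np
a=np.load("scene0.npz")["frame"][180:305,210:345,::-1]
b=np.load("top0.npz")["frame"][145:215,165:290,::-1]
cv2.imwrite("pics/c1.png",cv2.resize(a,None,fx=5.9,fy=4.8,interpolation=cv2.INTER_CUBIC) if 0 else cv2.resize(a,None,fx=4.8,fy=4.8,interpolation=cv2.INTER_NEAREST))
cv2.imwrite("pics/c2.png",cv2.resize(b,None,fx=6,fy=6,interpolation=cv2.INTER_NEAREST))
E
```

```text
(no output)
```

View pics/c1.png

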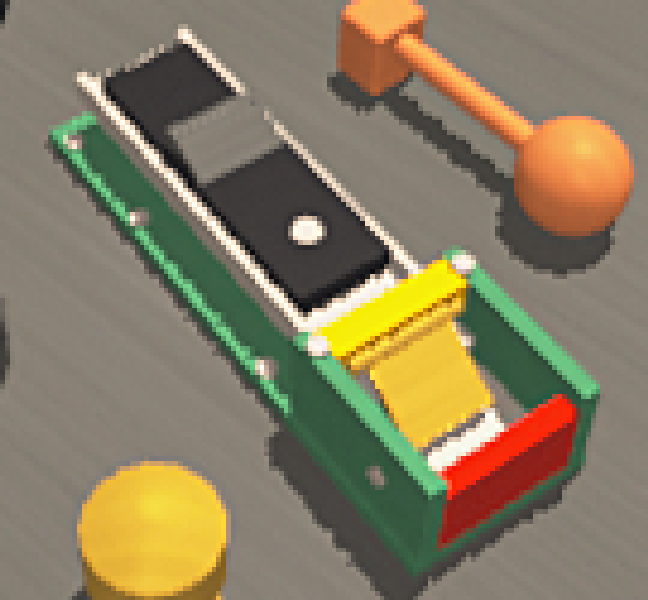

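View pics/c2.png

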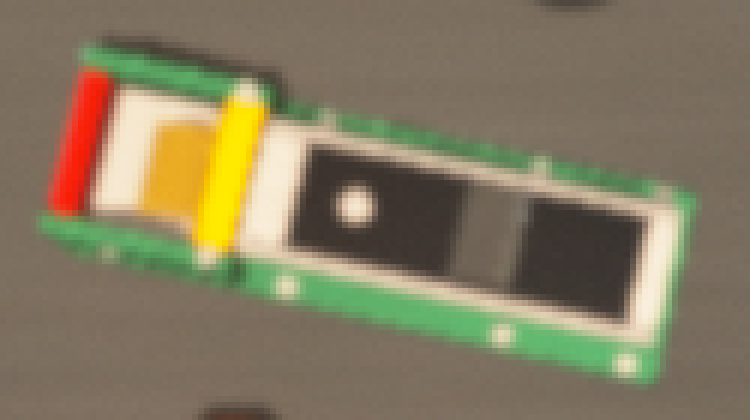

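```bash
cat > h.py <<'E'
import numpy as np, cv2
def proj(c,P):
    E=c["extrinsics"]; p=(np.linalg.inv(E)@np.c_[P,np.ones(len(P))].T)[:3].T
    return np.c_[c["cx"]+c["fx"]*p[:,0]/-p[:,2], c["cy"]-c["fy"]*p[:,1]/-p[:,2]]
def R2W(q,P):
    P=np.asarray(P,float);cs,sn=np.cos(q[2]),np.sin(q[2])
    return np.c_[q[0]+cs*P[:,0]-sn*P[:,1], q[1]+sn*P[:,0]+cs*P[:,1], P[:,2]]
E
cat > fit.py <<'E'
import numpy as np
from scipy.optimize import least_squares
from h import *
S=np.load("scene0.npz");T=np.load("top0.npz")
# (cropx,cropy, x,y,z, islever)
s=[(418,495,125,-40,50,0),(598,392,125,40,50,0),(303,302,70,-22,42,1),(388,258,70,22,42,1),(317,345,57,-35,51,0),(462,263,57,35,51,0),(188,42,-70,22,42,1),(105,88,-70,-22,42,1)]
t=[(645,217,-70,-22,42,1),(625,322,-70,22,42,1),(310,148,70,-22,42,1),(290,245,70,22,42,1),(85,45,125,-40,50,0),(40,220,125,40,50,0),(245,90,57,-35,51,0),(205,255,57,35,51,0)]
s=np.array(s,float);t=np.array(t,float)
us=s[:,:2]/4.8+[210,180]-.4; ut=t[:,:2]/6+[165,145]-.4
def res(q,full=False):
    o=[]
    for c,u,m in((S,us,s),(T,ut,t)):
        P=m[:,2:5]/1000; P=P+np.c_[m[:,5]*q[3],m[:,5]*q[4],0*m[:,5]]
        o.append(proj(c,R2W(q,P))-u)
    return o if full else np.concatenate(o).ravel()
r=least_squares(res,[0.5,0.0,1.4,-.03,0],loss="soft_l1");q=r.x
print(q)
for o in res(q,True): print(np.round(o,1).tolist())
np.save("q.npy",q)
E
python3 fit.py; python3 - <<'E'
import numpy as np,cv2
from h import *
q=np.load("q.npy")
def box(x0,x1,y0,y1,z0,z1): 
    return [((a),(b)) for a,b in []]
for n,(r0,r1,c0,c1,f) in dict(scene=(180,305,210,345,4.8),top=(145,215,165,290,6)).items():
    c=np.load(n+"0.npz"); im=cv2.resize(c["frame"][r0:r1,c0:c1,::-1],None,fx=f,fy=f)
    L=[]
    for x0,x1,y0,y1,z in [(-125,125,-40,40,0),(48,125,30,40,50),(48,125,-40,-30,50),(50,64,-30,30,50),(115,115.1,-30,30,42),]:
        L.append([(x0,y0,z),(x1,y0,z),(x1,y1,z),(x0,y1,z)])
    l=q[3]*1000
    L.append([(l-70,-22,42),(l+70,-22,42),(l+70,22,42),(l-70,22,42)]); L.append([(l-22,-20,52),(l-22,20,52),(l-22,20,42),(l-22,-20,42)])
    for p in L:
        u=(proj(c,R2W(q,np.array(p)/1000))-[c0,r0]+.5)*f
        cv2.polylines(im,[np.int32(u)],True,(255,0,255),1)
    cv2.imwrite(f"pics/ov_{n}.png",im)
E
```

```text
[ 5.46918532e-01  5.57447408e-02  1.32874540e+00 -3.70536664e-02
  1.87316025e-04]
[[0.4, 1.0], [1.2, -1.2], [-0.9, -0.0], [1.3, -1.5], [-1.7, 0.6], [0.6, -0.2], [0.7, -0.6], [-0.6, -2.0]]
[[0.6, -0.4], [-0.2, 0.1], [-0.8, -2.1], [-1.9, -0.4], [0.6, -1.5], [-0.4, 1.8], [1.1, -0.7], [0.5, 0.3]]
```

View pics/ov_scene.png

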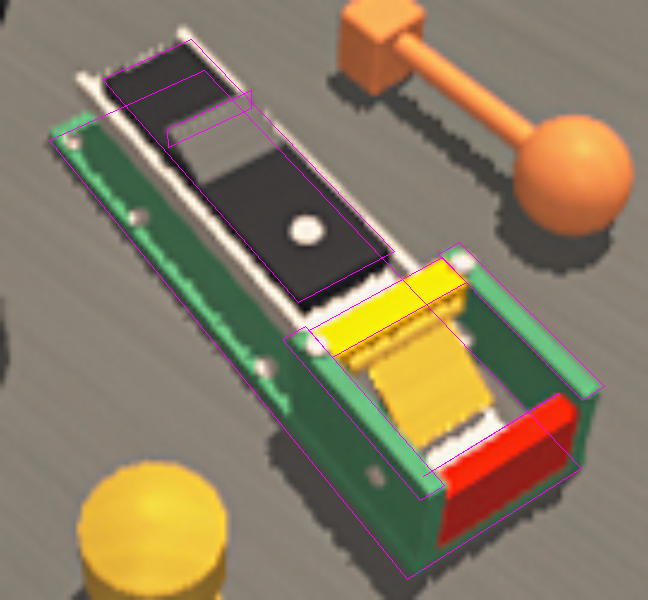

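View pics/ov_top.png

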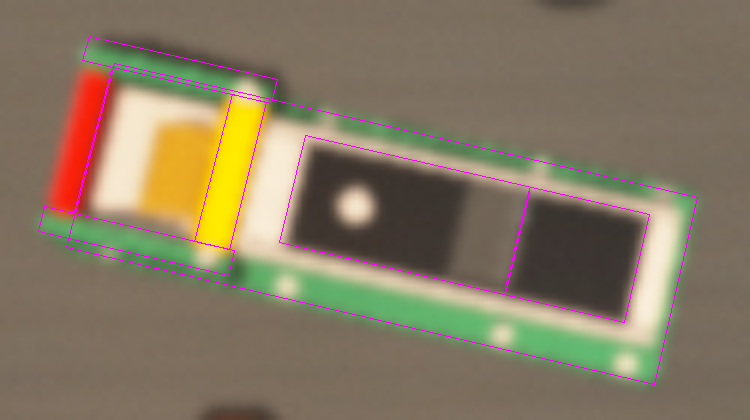

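The crop shows the black lever in the rack, with its thumb catch at scene-crop (225,140) and its tail at the upper left. The overlay fits to about 2 px. Next I work out the move to a hover above the tail pad.

```bash
cat > goal.py <<'E'
import sys,numpy as np
from scipy.spatial.transform import Rotation as Ro
from rig import monitor
from h import *
q=np.load("q.npy")
def rel(xr,yr,z,s=None):
    s=s or monitor.observe()
    Rt=Ro.from_quat(np.roll(s["orientation"],-1)); 
    c,n=np.cos(q[2]),np.sin(q[2])
    G=Ro.from_matrix(np.array([[c,n,0],[n,-c,0],[0,0,-1]]))  # cols: x=(c,n,0) y=(n,-c,0) z down
    g=R2W(q,[[xr,yr,z]])[0]
    print("goal",g.round(4),"shift",Rt.inv().apply(g-s["ee_pos"]).round(4),"turn",np.degrees((Rt.inv()*G).as_rotvec()).round(2))
def inrack(s=None):
    s=s or monitor.observe(); c,n=np.cos(q[2]),np.sin(q[2]); d=s["ee_pos"]-np.r_[q[:2],0]
    f=s["force"]
    print("t",round(s["time"],2),"tcp rack mm",np.round(1000*np.array([c*d[0]+n*d[1],-n*d[0]+c*d[1],d[2]]),1),"F rack",np.round([c*f[0]+n*f[1],-n*f[0]+c*f[1],f[2]],1),"w",round(s["width"],4),"j",s["joints"].round(2))
if __name__=="__main__":
    inrack(); rel(*map(float,sys.argv[1:4]))
E
python3 goal.py -0.08 0 0.14
```

```text
t 0.1 tcp rack mm [-664.5  117.4  238. ] F rack [ 0.2 -0.5  0.4] w 0.0878 j [ 1.15  0.69 -0.19  1.57  0.16  0.9  -0.22]
goal [ 0.5277 -0.0219  0.14  ] shift [ 0.4648 -0.3732  0.0986] turn [-9.000e-02 -3.000e-02 -5.013e+01]
```

```bash
python3 -m creep '[[0,[0.46,-0.37,0.08],[0,0,-50]],[0,[0.46,-0.37,0.08],[0,0,-50]],[0,[0.46,-0.37,0.08],[0,0,-50]],[0,[0.46,-0.37,0.08],[0,0,-50]],[0,[0.46,-0.37,0.08],[0,0,-50]],[0,[0.46,-0.37,0.08],[0,0,-50]],[0,[0.46,-0.37,0.08],[0,0,-50]],[0,[0.46,-0.37,0.08],[0,0,-50]]]'; python3 goal.py -0.08 0 0.1
```

```text
time: 0.9
ee_pos: [0.443, -0.2014, 0.1846]
orientation: [-0.0, 0.788, 0.615, -0.0]
force: [0.5, -0.1, 0.3]
width: 0.0263
t 0.9 tcp rack mm [-274.5   39.2  184.6] F rack [ 0.1 -0.5  0.3] w 0.0263 j [ 0.55  0.61 -0.35  2.03  0.38  0.56 -0.31]
goal [ 0.5277 -0.0219  0.1   ] shift [0.1946 0.0387 0.0846] turn [-0.02 -0.01 -0.16]
```

```bash
python3 -m creep '[[0,[0.18,0.036,0.06],[0,0,0]],[0,[0.18,0.036,0.06],[0,0,0]],[0,[0.18,0.036,0.06],[0,0,0]],[0,[0.18,0.036,0.06],[0,0,0]],[0,[0.18,0.036,0.06],[0,0,0]],[0,[0.18,0.036,0.06],[0,0,0]],[0,[0.18,0.036,0.06],[0,0,0]]]'; python3 goal.py -0.08 0 0.075; python3 - <<'E'
from rig import eyes
import cv2, numpy as np
for n in ("scene","top"):
    c=eyes.read_camera(n); np.savez(f"{n}1.npz",**c)
a=np.load("scene1.npz")["frame"][150:290,190:350,::-1]
b=np.load("top1.npz")["frame"][125:225,155:300,::-1]
cv2.imwrite("pics/d1.png",cv2.resize(a,None,fx=4,fy=4))
cv2.imwrite("pics/d2.png",cv2.resize(b,None,fx=5,fy=5))
E
```

```text
time: 1.6
ee_pos: [0.5205, -0.0388, 0.125]
orientation: [0.0, 0.789, 0.615, -0.001]
force: [0.7, -0.5, 0.4]
width: -0.0002
t 1.6 tcp rack mm [-98.2   3.  125. ] F rack [-0.3 -0.8  0.4] w -0.0002 j [ 0.14  0.74 -0.25  1.97  0.38  0.47 -0.64]
goal [ 0.5277 -0.0219  0.075 ] shift [0.0183 0.003  0.05  ] turn [-0.04  0.09 -0.24]
```

View pics/d1.png

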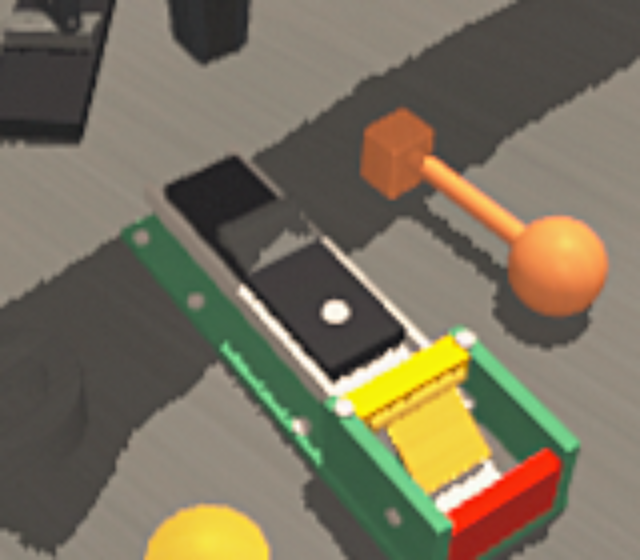

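View pics/d2.png

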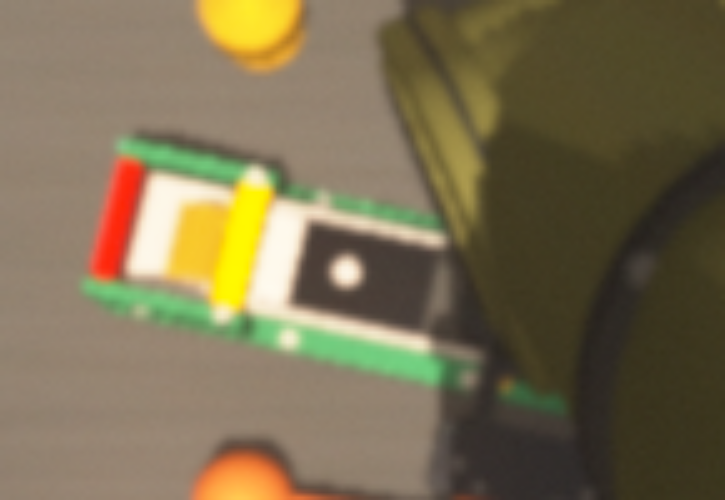

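Fingers are shut at scene-crop (210,50), behind and above the tail; the neighbours stand as before. Going down to just above the pad.

```bash
python3 -m creep '[[0,[0.018,0.003,0.02],[0,0,0]],[0,[0.018,0.003,0.05],[0,0,0]],[0,[0.018,0.003,0.065],[0,0,0]],[0,[0.018,0.003,0.065],[0,0,0]],[0,[0.018,0.003,0.065],[0,0,0]]]'; python3 goal.py -0.08 0 0.042; python3 - <<'E'
from rig import eyes
import cv2, numpy as np
from h import *
c=eyes.read_camera("scene"); np.savez("scene2.npz",**c)
a=c["frame"][150:290,190:350,::-1]
cv2.imwrite("pics/e1.png",cv2.resize(a,None,fx=5,fy=5,interpolation=cv2.INTER_CUBIC))
q=np.load("q.npy"); print((proj(c,R2W(q,[[-.08,0,.06],[-.071,-.0175,.06],[-.059,-.02,.042],[-.059,-.02,.052]]))-[190,150])*5)
E
```

```text
time: 2.2
ee_pos: [0.5284, -0.0215, 0.0605]
orientation: [0.0, 0.789, 0.615, -0.0]
force: [0.0, 0.1, 0.1]
width: -0.0
t 2.2 tcp rack mm [-79.4  -0.5  60.5] F rack [0.1 0.  0.1] w -0.0 j [ 0.06  0.86 -0.18  1.98  0.42  0.34 -0.7 ]
goal [ 0.5277 -0.0219  0.042 ] shift [-0.0006 -0.0005  0.0185] turn [ 0.01  0.02 -0.23]
[[286.47219105 215.37734459]
 [260.39568537 246.58286808]
 [272.66595942 301.15800125]
 [272.15280289 282.86618946]]
```

View pics/e1.png

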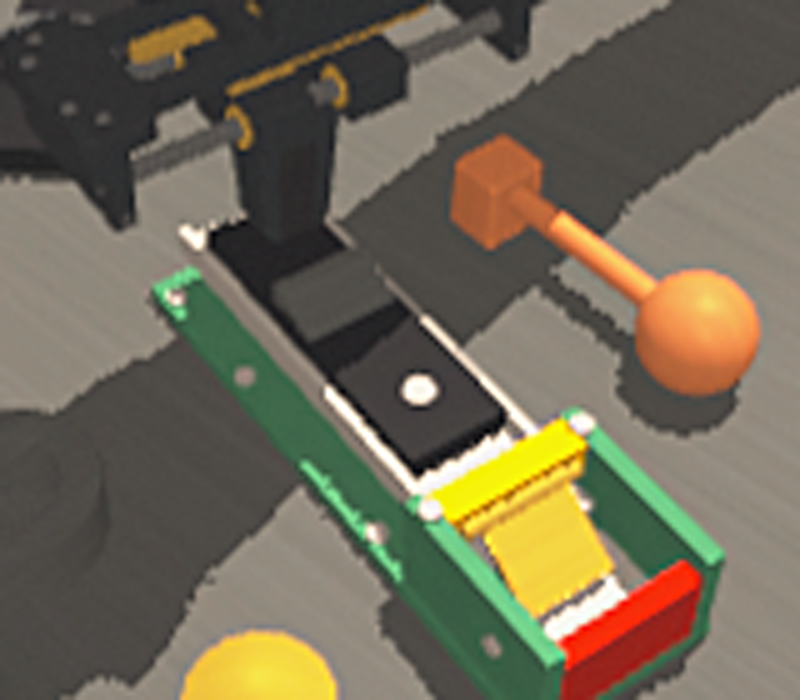

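The fingertip (crop 285,235) is centred over the pad, behind the catch face (275,290). Pressing down in small steps while reading the force.

```bash
python3 -m creep '[[0,[0,0,0.01],[0,0,0]],[0,[0,0,0.016],[0,0,0]],[0,[0,0,0.02],[0,0,0]],[0,[0,0,0.023],[0,0,0]],[0,[0,0,0.025],[0,0,0]],[0,[0,0,0.025],[0,0,0]]]'; python3 goal.py -0.08 0 0.031
```

```text
time: 2.85
ee_pos: [0.5286, -0.0206, 0.0355]
orientation: [0.0, 0.788, 0.616, -0.0]
force: [-1.2, -1.3, 8.4]
width: 0.0003
t 2.85 tcp rack mm [-78.5  -0.5  35.5] F rack [-1.5  0.8  8.4] w 0.0003 j [ 0.04  0.9  -0.15  1.99  0.43  0.28 -0.72]
goal [ 0.5277 -0.0219  0.031 ] shift [-0.0015 -0.0005  0.0045] turn [ 0.04  0.03 -0.14]
```

```bash
python3 -m creep '[[0,[0,0,0.003],[0,0,0]],[0,[0,0,0.006],[0,0,0]],[0,[0,0,0.006],[0,0,0]]]'; python3 goal.py -0.07 0 0.030;python3 - <<'E'
from rig import eyes
import cv2, numpy as np
c=eyes.read_camera("scene")
a=c["frame"][150:290,190:350,::-1]
cv2.imwrite("pics/f1.png",cv2.resize(a,None,fx=5,fy=5,interpolation=cv2.INTER_CUBIC))
E
```

```text
time: 3.15
ee_pos: [0.5286, -0.0206, 0.0297]
orientation: [0.0, 0.788, 0.616, 0.0]
force: [-0.8, -0.4, 13.0]
width: 0.0005
t 3.15 tcp rack mm [-78.6  -0.5  29.7] F rack [-0.6  0.6 13. ] w 0.0005 j [ 0.04  0.91 -0.14  1.99  0.44  0.27 -0.72]
goal [ 0.5301 -0.0122  0.03  ] shift [ 0.0086 -0.0005 -0.0003] turn [ 0.05  0.03 -0.13]
```

View pics/f1.png

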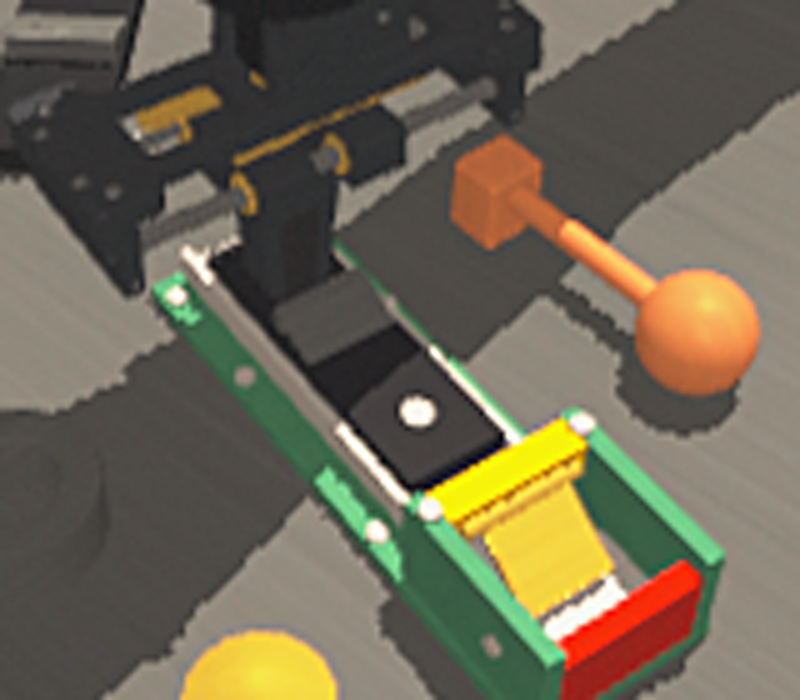

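The lever is sunk level with its nose below the bridge top edge, and the vertical force is 13 N. Now pushing forward at the same height.

```bash
python3 -m creep '[[0,[0.005,0,0],[0,0,0]],[0,[0.01,0,0],[0,0,0]],[0,[0.015,0,0],[0,0,0]],[0,[0.02,0,0],[0,0,0]],[0,[0.025,0,0],[0,0,0]],[0,[0.03,0,0],[0,0,0]],[0,[0.03,0,0],[0,0,0]]]'; python3 goal.py 0.013 0 0.030;python3 - <<'E'
from rig import eyes
import cv2, numpy as np
c=eyes.read_camera("scene")
a=c["frame"][150:290,190:350,::-1]
cv2.imwrite("pics/g1.png",cv2.resize(a,None,fx=5,fy=5,interpolation=cv2.INTER_CUBIC))
E
```

```text
time: 3.9
ee_pos: [0.5346, 0.0036, 0.0298]
orientation: [0.002, 0.789, 0.614, -0.003]
force: [-1.1, -8.5, 12.5]
width: 0.0004
t 3.9 tcp rack mm [-53.6  -0.5  29.8] F rack [-8.5 -0.9 12.5] w 0.0004 j [-0.02  0.92 -0.14  1.97  0.42  0.29 -0.75]
goal [0.55   0.0684 0.03  ] shift [ 0.0666 -0.0009 -0.0007] turn [-0.04  0.46 -0.35]
```

View pics/g1.png

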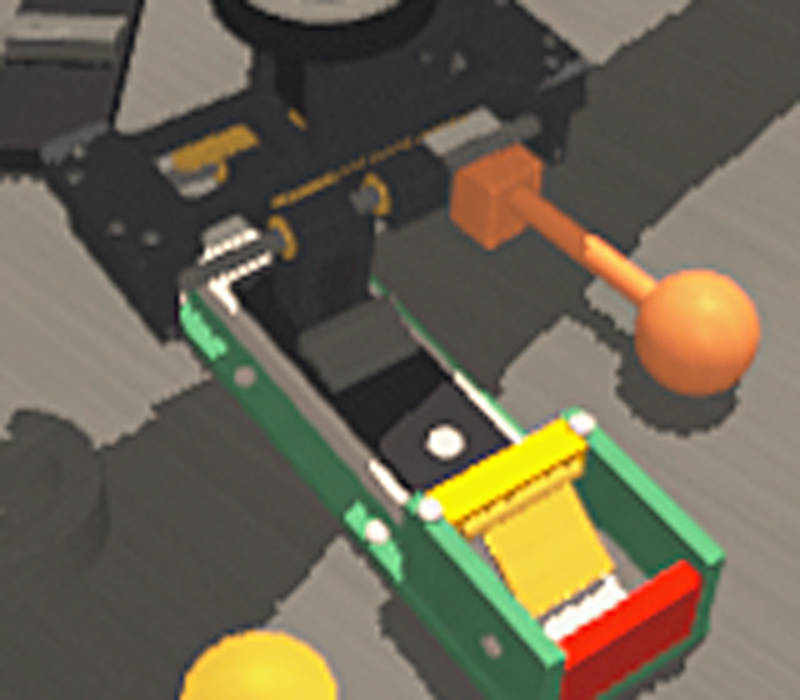

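The lever is advancing: the white dot went from (417,411) to (445,441) and the nose is now under the bridge. Push force is 8.5 N.

```bash
python3 -m creep '[[0,[0.006,0,0],[0,0,0]],[0,[0.012,0,0],[0,0,0]],[0,[0.018,0,0],[0,0,0]],[0,[0.024,0,0],[0,0,0]],[0,[0.03,0,0],[0,0,0]],[0,[0.036,0,0],[0,0,0]],[0,[0.036,0,0],[0,0,0]]]'; python3 goal.py 0.013 0 0.030;python3 - <<'E'
from rig import eyes
import cv2, numpy as np
c=eyes.read_camera("scene")
a=c["frame"][150:290,190:350,::-1]
cv2.imwrite("pics/h1.png",cv2.resize(a,None,fx=5,fy=5,interpolation=cv2.INTER_CUBIC))
E
```

```text
time: 4.65
ee_pos: [0.5428, 0.0372, 0.0295]
orientation: [0.003, 0.789, 0.614, -0.005]
force: [-2.3, -10.1, 9.8]
width: 0.0006
t 4.65 tcp rack mm [-19.   -0.5  29.5] F rack [-10.4  -0.2   9.8] w 0.0006 j [-0.08  0.92 -0.14  1.94  0.39  0.32 -0.79]
goal [0.55   0.0684 0.03  ] shift [ 0.032  -0.0007 -0.0008] turn [-0.09  0.59 -0.38]
```

View pics/h1.png

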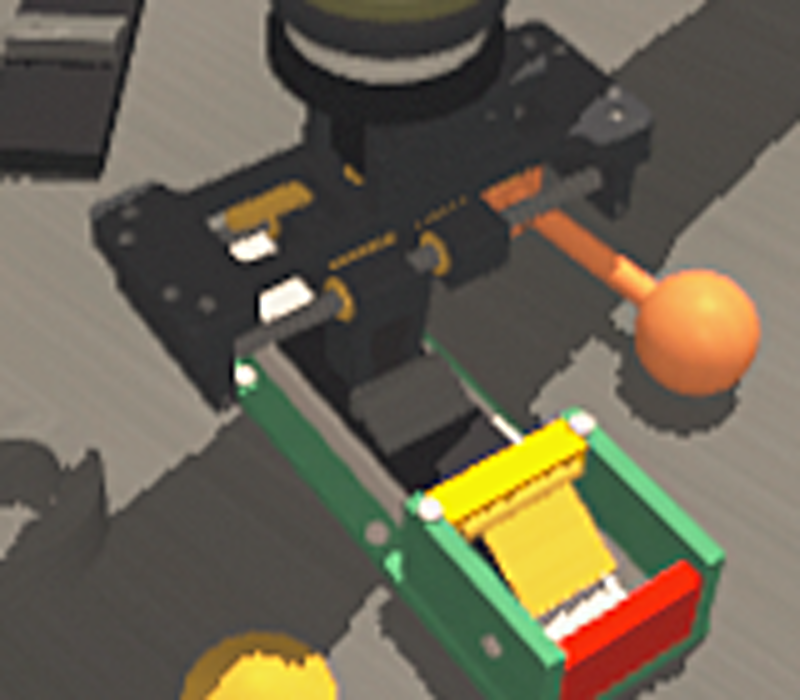

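```bash
python3 -m creep '[[0,[0.006,0,0],[0,0,0]],[0,[0.012,0,0],[0,0,0]],[0,[0.018,0,0],[0,0,0]],[0,[0.022,0,0],[0,0,0]],[0,[0.026,0,0],[0,0,0]],[0,[0.026,0,0],[0,0,0]]]'; python3 goal.py 0.014 0 0.030;python3 - <<'E'
from rig import eyes
import cv2, numpy as np
c=eyes.read_camera("scene")
a=c["frame"][150:290,190:350,::-1]
cv2.imwrite("pics/i1.png",cv2.resize(a,None,fx=5,fy=5,interpolation=cv2.INTER_CUBIC))
E
```

```text
time: 5.3
ee_pos: [0.5488, 0.0621, 0.0293]
orientation: [0.002, 0.789, 0.614, -0.005]
force: [-1.7, -10.9, 11.1]
width: 0.0004
t 5.3 tcp rack mm [ 6.6 -0.3 29.3] F rack [-11.   -0.9  11.1] w 0.0004 j [-0.12  0.93 -0.14  1.91  0.38  0.34 -0.81]
goal [0.5503 0.0693 0.03  ] shift [ 0.0074 -0.0003 -0.0008] turn [-0.13  0.62 -0.38]
```

View pics/i1.png

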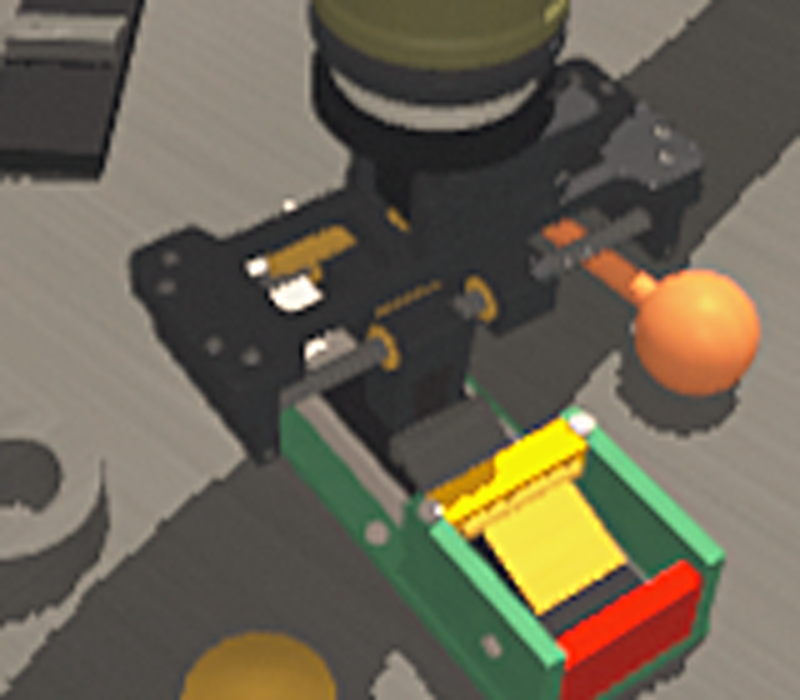

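The flap is raised and the black nose shows past it at (590,600), close to the red stop. Feeling for the stop in small steps.

```bash
python3 -m creep '[[0,[0.002,0,0],[0,0,0]],[0,[0.004,0,0],[0,0,0]],[0,[0.006,0,0],[0,0,0]],[0,[0.006,0,0],[0,0,0]]]'; python3 goal.py 0.014 0 0.030; python3 -m creep '[[0,[0.002,0,0],[0,0,0]],[0,[0.004,0,0],[0,0,0]],[0,[0.004,0,0],[0,0,0]]]'; python3 goal.py 0.014 0 0.030
```

```text
time: 5.75
ee_pos: [0.5501, 0.0672, 0.0293]
orientation: [0.003, 0.79, 0.614, -0.005]
force: [-2.6, -11.8, 10.3]
width: 0.0006
t 5.75 tcp rack mm [11.9 -0.3 29.3] F rack [-12.1  -0.3  10.3] w 0.0006 j [-0.13  0.93 -0.14  1.9   0.37  0.34 -0.81]
goal [0.5503 0.0693 0.03  ] shift [ 0.0021 -0.0003 -0.0007] turn [-0.14  0.67 -0.41]
time: 6.05
ee_pos: [0.5504, 0.0685, 0.0292]
orientation: [0.004, 0.79, 0.613, -0.007]
force: [-3.9, -15.4, 12.1]
width: 0.0005
t 6.05 tcp rack mm [13.2 -0.3 29.2] F rack [-15.9   0.1  12.1] w 0.0005 j [-0.13  0.93 -0.14  1.9   0.37  0.35 -0.82]
goal [0.5503 0.0693 0.03  ] shift [ 0.0008 -0.0003 -0.0008] turn [-0.19  0.9  -0.5 ]
```

```bash
python3 -m creep '[[0,[0.002,0,0],[0,0,0]],[0,[0.004,0,0],[0,0,0]],[0,[0.004,0,0],[0,0,0]]]'; python3 goal.py 0.014 0 0.030;python3 - <<'E'
from rig import eyes
import cv2, numpy as np
c=eyes.read_camera("scene")
a=c["frame"][150:290,190:350,::-1]
cv2.imwrite("pics/j1.png",cv2.resize(a,None,fx=5,fy=5,interpolation=cv2.INTER_CUBIC))
E
```

```text
time: 6.35
ee_pos: [0.5504, 0.0686, 0.0292]
orientation: [0.005, 0.791, 0.612, -0.01]
force: [-5.4, -21.4, 14.4]
width: 0.0005
t 6.35 tcp rack mm [13.3 -0.3 29.2] F rack [-22.    0.1  14.4] w 0.0005 j [-0.14  0.93 -0.14  1.9   0.37  0.35 -0.82]
goal [0.5503 0.0693 0.03  ] shift [ 0.0007 -0.0003 -0.0008] turn [-0.26  1.23 -0.65]
```

View pics/j1.png

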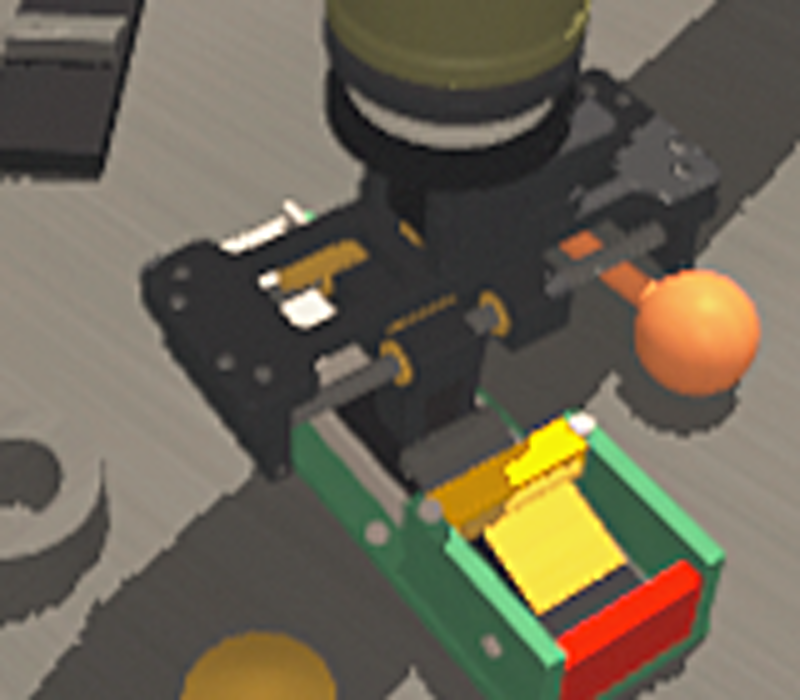

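It holds at 13.3 mm while the push rose from 16 to 22 N, so the nose is on the stop. I ease the push a little, let the bed rise against the bridge, then back off and lift away.

```bash
python3 -m creep '[[0,[-0.006,0,0],[0,0,0]],[0,[-0.006,0,-0.003],[0,0,0]],[0,[-0.006,0,-0.006],[0,0,0]],[0,[-0.007,0,-0.009],[0,0,0]],[0,[-0.007,0,-0.009],[0,0,0]]]'; python3 goal.py 0.014 0 0.030;python3 - <<'E'
from rig import eyes
import cv2, numpy as np
c=eyes.read_camera("scene")
a=c["frame"][150:290,190:350,::-1]
cv2.imwrite("pics/k1.png",cv2.resize(a,None,fx=5,fy=5,interpolation=cv2.INTER_CUBIC))
E
```

```text
time: 6.9
ee_pos: [0.5508, 0.0694, 0.0378]
orientation: [0.002, 0.789, 0.614, -0.004]
force: [-0.3, -9.4, 1.9]
width: 0.0004
t 6.9 tcp rack mm [14.2 -0.5 37.8] F rack [-9.2 -2.   1.9] w 0.0004 j [-0.12  0.91 -0.15  1.9   0.37  0.36 -0.81]
goal [0.5503 0.0693 0.03  ] shift [-0.0001 -0.0005  0.0078] turn [-0.11  0.54 -0.37]
```

View pics/k1.png

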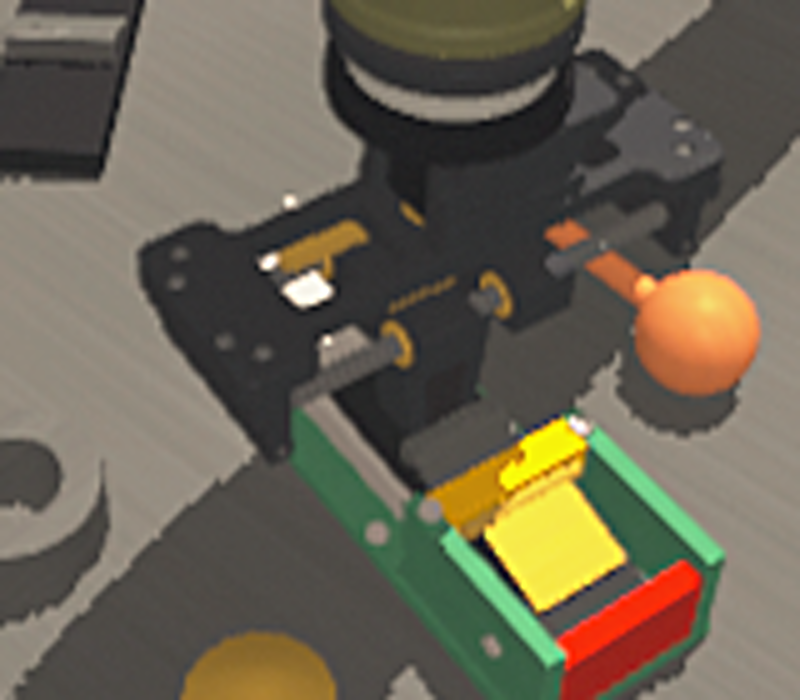

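The lever is still home, pressed lightly at 9 N. Backing off the catch, then up.

```bash
python3 -m creep '[[0,[-0.004,0,0],[0,0,0]],[0,[-0.008,0,-0.001],[0,0,0]],[0,[-0.014,0,-0.01],[0,0,0]],[0,[-0.014,0,-0.04],[0,0,0]],[0,[-0.03,0,-0.08],[0,0,0]],[0,[-0.07,0,-0.12],[0,0,0]],[0,[-0.1,0,-0.13],[0,0,0]],[0,[-0.14,0,-0.13],[0,0,0]]]'; python3 goal.py -0.2 0 0.2;python3 - <<'E'
from rig import eyes
import cv2, numpy as np
for n in ("scene","top"):
    c=eyes.read_camera(n); np.savez(n+"9.npz",**c)
    cv2.imwrite(f"pics/l{n}.png",cv2.resize(c["frame"][:,:,::-1],(800,600)))
c=np.load("scene9.npz")
a=c["frame"][150:290,190:350,::-1]
cv2.imwrite("pics/l1.png",cv2.resize(a,None,fx=5,fy=5,interpolation=cv2.INTER_CUBIC))
E
```

```text
time: 7.75
ee_pos: [0.5202, -0.0603, 0.1712]
orientation: [0.002, 0.787, 0.617, 0.003]
force: [0.9, -0.6, -0.4]
width: 0.0007
t 7.75 tcp rack mm [-119.1   -1.9  171.2] F rack [-0.4 -1.  -0.4] w 0.0007 j [ 0.21  0.67 -0.3   1.94  0.34  0.58 -0.55]
goal [ 0.499  -0.1384  0.2   ] shift [-0.0809 -0.0017 -0.029 ] turn [ 0.36 -0.13 -0.01]
```

View pics/l1.png

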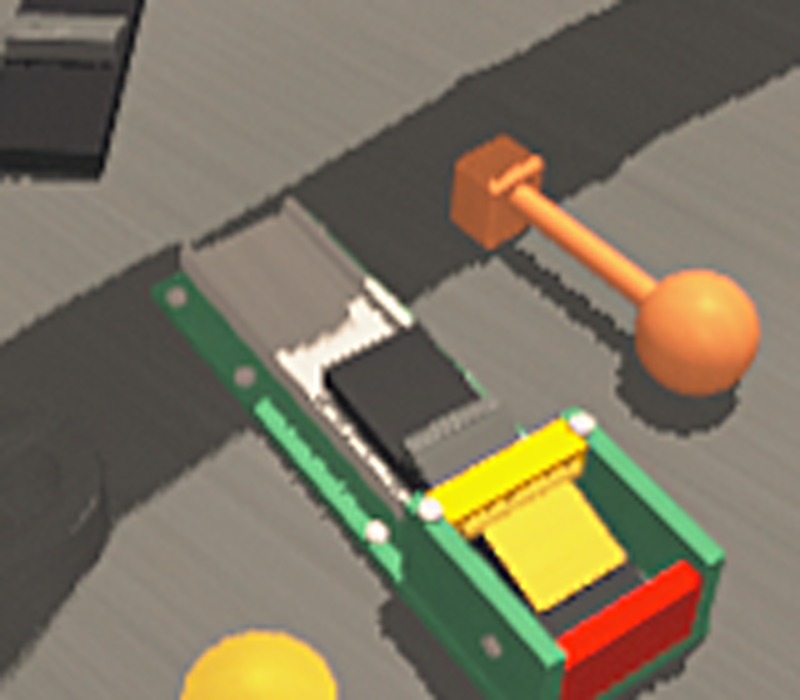

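View pics/ltop.png

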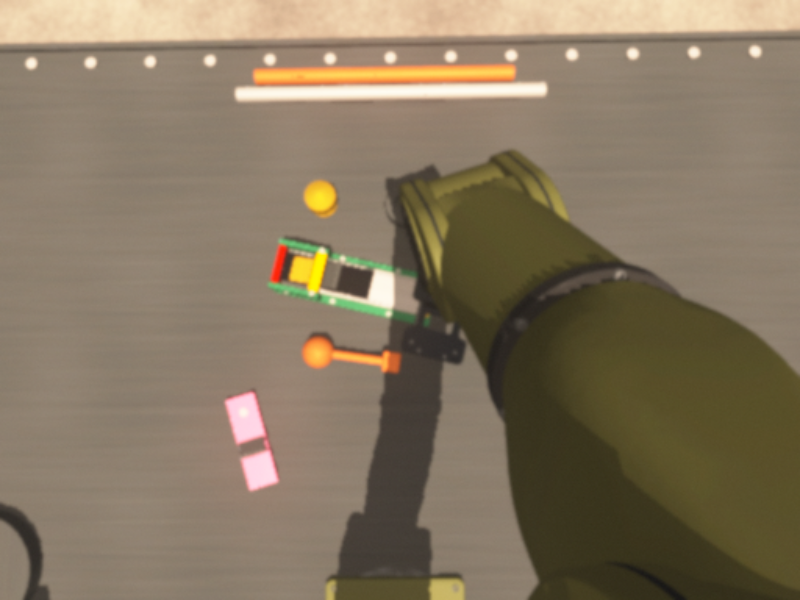

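The lever lies flat in the rack, its nose at (610,600) against the red stop, under the raised flap. Its tail corners are at (327,378) and (412,325). Flyball, oiler and collar are where they were. A numeric check of position and settling follows.

```bash
python3 - <<'E'
import numpy as np
from scipy.optimize import least_squares
from h import *
from rig import eyes,monitor
q=np.load("q.npy")
S=eyes.read_camera("scene")
def back(c,u,z):
    return least_squares(lambda p:(proj(c,R2W(q,[[p[0],p[1],z]]))-u).ravel(),[0,0]).x*1000
for p in [(327,378),(412,325)]:
    print("tail corner",back(S,np.array(p)/5+[190,150]-.4,.034).round(1))
for p in [(373,270),(366,299)]: print("top tail",back(np.load("top9.npz"),np.array(p)*.64-.2,.034).round(1))
for n,sl in (("flyball+rack end",(slice(180,250),slice(285,345))),("oiler",(slice(270,320),slice(220,262))),("lever/stop",(slice(225,290),slice(270,335)))):
    a=np.load("scene9.npz")["frame"][sl].astype(int);b=S["frame"][sl].astype(int);z=np.load("scene0.npz")["frame"][sl].astype(int)
    print(n,"since release",abs(a-b).mean().round(2),"since start",abs(b-z).mean().round(2))
s=monitor.observe();print(s["time"],s["force"].round(2),abs(s["qvel"]).max())
E
```

```text
tail corner [-22.4 -20.3]
tail corner [-26.8  21.6]
top tail [-23.  -22.8]
top tail [-23.1  23.3]
flyball+rack end since release 1.16 since start 10.21
oiler since release 0.74 since start 5.35
lever/stop since release 0.78 since start 18.97
7.9 [-1.14  0.14  0.15] 0.059563639244257664
```

Tail at about -24 mm puts the lever's origin near +46 mm, against a home of +45. I let the arm settle, take a last look and hand in.

```bash
python3 -m creep '[[0,[0,0,-0.03],[0,0,0]],[0,[0,0,-0.03],[0,0,0]],[0,[0,0,-0.03],[0,0,0]],[0,[0,0,-0.03],[0,0,0]]]'; python3 - <<'E'
from rig import eyes
import cv2
cv2.imwrite("pics/m1.png",cv2.resize(eyes.read_camera("scene")["frame"][:,:,::-1],(800,600)))
E
```

```text
time: 8.3
ee_pos: [0.5182, -0.0592, 0.1975]
orientation: [-0.0, 0.788, 0.616, -0.0]
force: [0.1, 0.4, 0.4]
width: 0.0005
```

View pics/m1.png

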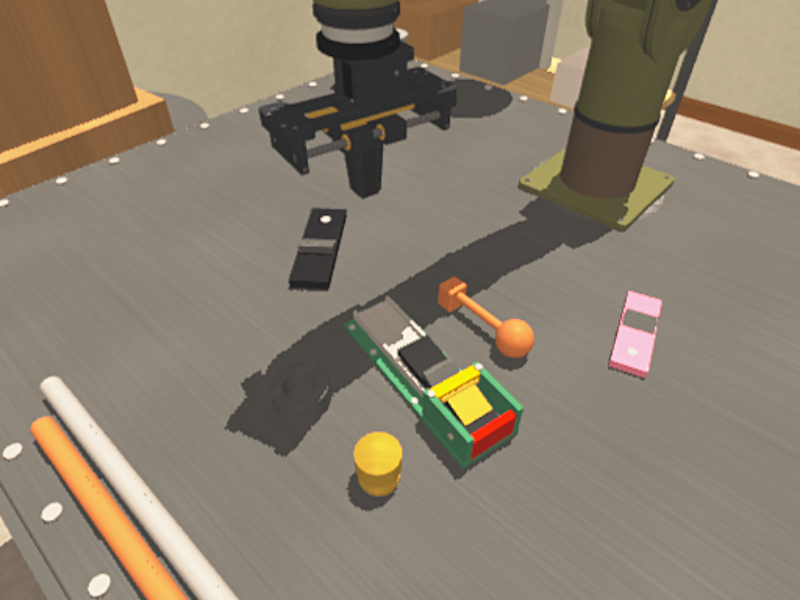

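The lever is home at (470,400), and the collar (300,385), oiler (378,463), flyball and look-alikes are unmoved. The gripper is clear of everything.

```bash
python3 -c "
from rig import env
print(env.hand_in())"
```

```text
the job is handed in; nothing more can be done
None
```

The lever is stowed and the job is handed in, at about 8.4 s of the 35 s allowed; the hand-in gave no verdict. I chose the smaller black lever, the one in the rack. I pressed its tail pad down about 12 mm with the shut fingertips (13 N), before the nose reached the bridge. Keeping it pressed, I pushed it under the bridge and flap until it met the stop, where it held still while the push rose from 16 to 22 N. I then eased off, let the bed rise against the bridge, and backed away.

**Last checks:**
- **Position:** the pictures put the lever's tail at about rack x = -24 mm, so its origin is near +46 mm (home is +45 mm, allowed 40 to 48 mm). The four corner readings ran from -22 to -27 mm, and my rack fit was only good to a few millimetres.
- **Hold:** the lever looks flat, sits under the raised flap, and did not visibly move after release. I judged the flap angle and how far the bed is held down only by eye.
- **Neighbours:** the flyball, collar, oiler and look-alikes look unmoved, judged by eye. My picture comparison with the start was inconclusive, probably because the arm's shadow had shifted, and the collar was in that shadow in the last picture.
- **Robot:** the gripper is clear of everything, with about 0.6 N left on the force reading.

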